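# Find the leg plate that fits the drilling fixture's dowel pins and lock it down

## Robot

A 6-joint arm with a two-finger parallel gripper is mounted at the origin on the work surface. World frame = base frame: x ahead of the robot, y to its left, z up, the work surface at z = 0. Lengths are in mm, angles in degrees, forces in N, time in s.
With the tool pointing down it reaches from about 300 to 850 mm from the base axis. Payload 4.2 kg.
Tool frame: the origin (TCP) lies between the finger pads; the fingertips stand 19 mm ahead of it and the grasp point (between the pads) is the TCP (env.tips_ahead is the distance from the TCP to the fingertips, in mm); z points along the fingers, y is the direction in which the jaws open and shut (so a half turn about z gives the same grasp; the last joint's range is limited). The gripper opens to 91 mm and grips with 3 to 60 N. Pads are 32 mm wide; open, the fingers measure 118 mm over their backs; the gripper's body (76 mm by 178 mm) begins 60 mm behind the grasp point.
Start: joints at [-72.88, 18.312, 89.639, -0, 72.044, -1.146], TCP at [180.224, -546.041, 232.976] pointing down, gripper open.
Joint ranges: [-177.97, 177.97], [-48.28, 115.42], [12.27, 149.76], [-77.06, 257.06], [2.81, 150.46], [-146.56, 146.56]. Speed limits (degrees/s): [147.25, 147.25, 180, 180, 180, 180].

## Interface

Orientations are given as [roll, pitch, yaw] about the fixed x, y, z axes, in that order (R = Rz(yaw) Ry(pitch) Rx(roll)).
In Python, from workcell import telemetry, viewer, job_done, env gives the robot as it stands. The module is installed in compiled form; this text tells all that it offers.
- The arm moves only by the shell command python3 -m jog 'ROWS' [FORCE]. ROWS is JSON, a list of rows, each a list of 3 entries, a list of its own where there are three numbers: the shift along the tool's x, y, z in cm, then the turn about the tool's z in degrees, then the opening, from 0 (shut) to 1 (fully open). A call has 1 to 10 rows; each row shifts and turns the pose as measured when the row begins, along the tool's axes as they then stand; what a row does not reach is not made up. A row lasts 1/8 s, in which the tool goes at most 62.5 mm and 10.7 degrees, less where a joint would pass 70% of its speed; a pose out of reach is approached as far as the arm can. A call is refused whole if a number of a shift passes 6.25 or a number of a turn 10.7, either way. A call with a gripper value outside its range is refused whole. The fingers move at their own pace and stop on an object; FORCE is the grip in N (left out, the last holds). Time passes only in rows, so rows that do not move let the fingers close. It gives the time, the measured TCP pose, the force and the opening at its end, in the units of the state.
- telemetry.state(): the state, without advancing time (a new reading comes with each control period).
- viewer.grab_frame(name): name is "scene" or "top"; returns a dict with "color" (480x640x3 uint8, red, green, blue), "K" (3x3 intrinsics, pixels), "rvec" (rotation vector, rad) and "tvec" (3), from world to camera coordinates, as OpenCV has them. Camera axes: x right, y down, z forward; pixel columns grow to the right and rows downward; lengths in mm; the calibration is good to about 2 mm. A picture is of the moment at which its call begins. There is no depth.
- job_done(): hands the job in, once; it reports no verdict.
The state is a dict: "time_s": time; "qpos": joint angles; "qvel": joint speeds; "effort": joint torques, N m; "ee_pos": TCP position; "ee_rot": TCP orientation; "force": force on the tool from outside, world axes, zero at the start; "torque": the same for the moment, N m; "gripper_width": finger opening in mm.
Only numpy, scipy, OpenCV 4.12 (cv2) and the standard library are available. Lean on these libraries where they do the work, as an engineer would, in place of code of your own. Each camera call takes 0.05 s, during which the arm holds its last target. There are 200 camera calls.

## Task

Find which of the three drilled aluminium leg plates fits the two dowel pins of the wooden fixture, trying them on the pins if need be, and seat it flush on the fixture over both pins, boss up. Then push the fixture's hold-down slide fully home, so that its tongue covers the end of the plate. Leave the two other plates lying flat on the bench, and do not disturb the other things.

Things in the scene. Friction and masses are not known exactly. Their poses are not given: they have to be found in the camera images.
- fixture: drilling fixture, fixed to the bench: pale wood block 220 (x) x 84 (y) mm, top face 25 mm above the bench. Origin on the bench straight below pin A, x along the pin line from pin A to pin B; the block spans x = -108 to +112 mm. The slide's guide (32 mm wide, 18 mm above the block's top) spans x = -105 to -50 mm
- pin_a (a point): foot of the fixed steel dowel pin A, on the fixture's top face; axes as the fixture's. Both pins are 8 mm thick and stand 14 mm above the top face, the last 4 mm tapering to 5 mm
- pin_b: steel dowel pin B, same size, fixed in one of three sockets 48, 60 or 72 mm from pin A along the fixture's x (the two others are empty, flat black dots); origin at its foot on the fixture's top face. A fitting plate lies with its centre midway between the pins
- slide (a joint): travel (m) of the hold-down slide along the fixture's +x, towards pin A: starts open at 0 to 0.006, stop (fully home) at 0.036. 2.5 N of friction, stays where left. Its tongue is 18 mm wide, 7 mm thick, underside 35 mm above the bench (2 mm over a seated plate); its end is at fixture x = -44 mm at 0 and -8 mm at home
- slide_grip (a point): point inside the slide's upright square grip post (14 x 14 mm, from 42 to 72 mm above the bench), 62 mm above the bench, on the post's axis; moves with the slide (fixture x = -78 mm at 0, -42 mm at home); axes as the fixture's
- plate_a: one of three loose aluminium leg plates, 110 (x) x 60 (y) x 8 mm, 0.2 kg; at its centre a 24 x 24 mm square boss (sides along x, y) up to 40 mm above the underside: grip it there. Two 9.5 mm through holes on its x axis, symmetric about the centre. The plates' hole spacings are 48, 60 and 72 mm; which has which is not told: look or try. Origin: centre of underside, z up. Starts flat on the bench
- plate_b: another of the three leg plates, alike outside plate_a (see there), with another hole spacing; origin and axes likewise
- plate_c: another of the three leg plates, alike outside plate_a (see there), with another hole spacing; origin and axes likewise
- offcut: small pale wood offcut, 28 x 24 x 14 mm, origin at the centre of its underside; bystander, leave alone
- tape_measure: black tape measure lying flat, about 75 x 58 x 32 mm, origin under its case; bystander, leave alone
- sanding_block: cork sanding block, 60 x 105 x 32 mm, origin at the centre of its underside; bystander, leave alone
- screwdriver: green-handled screwdriver lying along its x, about 200 mm long, origin near its middle; bystander, leave alone
- wrench: steel wrench lying flat along its x, about 180 mm long, origin near its middle; bystander, leave alone
- glue_bottle: upright white bottle, 56 mm across, 160 mm tall, origin at the centre of its underside; bystander, leave alone
- turned_leg: short turned wooden leg standing upright, 60 mm across, 160 mm tall, origin at the centre of its underside; bystander, leave alone
Things that resemble listed ones, but are neither listed nor needed, are in the scene too. What is shaped like the plate_b but green or pink is not meant.

How it is judged (in metres and radians):
On the way, in this order (a step that is already met when the one before it is completed fails the run):
1. a plate is seated flush over both pins with the slide still open (((z of plate_a in the frame of pin_a between -0.0022 and 0.0022 m and angle between plate_a's own z axis and vertical below 0.03 rad and y of plate_a in the frame of pin_a between -0.004 and 0.004 m and angle between the x axis of plate_a and the x axis of fixture, either way round below 0.08 rad and horizontal distance between plate_a and pin_a below 0.04 m and horizontal distance between plate_a and pin_b below 0.04 m) or (z of plate_b in the frame of pin_a between -0.0022 and 0.0022 m and angle between plate_b's own z axis and vertical below 0.03 rad and y of plate_b in the frame of pin_a between -0.004 and 0.004 m and angle between the x axis of plate_b and the x axis of fixture, either way round below 0.08 rad and horizontal distance between plate_b and pin_a below 0.04 m and horizontal distance between plate_b and pin_b below 0.04 m) or (z of plate_c in the frame of pin_a between -0.0022 and 0.0022 m and angle between plate_c's own z axis and vertical below 0.03 rad and y of plate_c in the frame of pin_a between -0.004 and 0.004 m and angle between the x axis of plate_c and the x axis of fixture, either way round below 0.08 rad and horizontal distance between plate_c and pin_a below 0.04 m and horizontal distance between plate_c and pin_b below 0.04 m)) and value of joint slide below 0.014 m), for 0.2 s.
2. the slide is pushed home over the seated plate (((z of plate_a in the frame of pin_a between -0.0022 and 0.0022 m and angle between plate_a's own z axis and vertical below 0.03 rad and y of plate_a in the frame of pin_a between -0.004 and 0.004 m and angle between the x axis of plate_a and the x axis of fixture, either way round below 0.08 rad and horizontal distance between plate_a and pin_a below 0.04 m and horizontal distance between plate_a and pin_b below 0.04 m) or (z of plate_b in the frame of pin_a between -0.0022 and 0.0022 m and angle between plate_b's own z axis and vertical below 0.03 rad and y of plate_b in the frame of pin_a between -0.004 and 0.004 m and angle between the x axis of plate_b and the x axis of fixture, either way round below 0.08 rad and horizontal distance between plate_b and pin_a below 0.04 m and horizontal distance between plate_b and pin_b below 0.04 m) or (z of plate_c in the frame of pin_a between -0.0022 and 0.0022 m and angle between plate_c's own z axis and vertical below 0.03 rad and y of plate_c in the frame of pin_a between -0.004 and 0.004 m and angle between the x axis of plate_c and the x axis of fixture, either way round below 0.08 rad and horizontal distance between plate_c and pin_a below 0.04 m and horizontal distance between plate_c and pin_b below 0.04 m)) and value of joint slide above 0.032 m), for 0.2 s.
At the end, for the whole second after the job is handed in: One plate flush on the fixture over both pins (underside within 2.2 mm of its top, tilt < 0.03 rad, within 4 mm of the pin line and 0.08 rad of its direction), slide home (> 32 of 36 mm), the other plates flat on the bench, boss up (within 4 mm, 0.05 rad), all at rest (all of step 2 and ((z of plate_a in the frame of pin_a between -0.0022 and 0.0022 m and angle between plate_a's own z axis and vertical below 0.03 rad and y of plate_a in the frame of pin_a between -0.004 and 0.004 m and angle between the x axis of plate_a and the x axis of fixture, either way round below 0.08 rad and horizontal distance between plate_a and pin_a below 0.04 m and horizontal distance between plate_a and pin_b below 0.04 m) or (height (world z) of plate_a between -0.004 and 0.004 m and angle between plate_a's own z axis and vertical below 0.05 rad)) and ((z of plate_b in the frame of pin_a between -0.0022 and 0.0022 m and angle between plate_b's own z axis and vertical below 0.03 rad and y of plate_b in the frame of pin_a between -0.004 and 0.004 m and angle between the x axis of plate_b and the x axis of fixture, either way round below 0.08 rad and horizontal distance between plate_b and pin_a below 0.04 m and horizontal distance between plate_b and pin_b below 0.04 m) or (height (world z) of plate_b between -0.004 and 0.004 m and angle between plate_b's own z axis and vertical below 0.05 rad)) and ((z of plate_c in the frame of pin_a between -0.0022 and 0.0022 m and angle between plate_c's own z axis and vertical below 0.03 rad and y of plate_c in the frame of pin_a between -0.004 and 0.004 m and angle between the x axis of plate_c and the x axis of fixture, either way round below 0.08 rad and horizontal distance between plate_c and pin_a below 0.04 m and horizontal distance between plate_c and pin_b below 0.04 m) or (height (world z) of plate_c between -0.004 and 0.004 m and angle between plate_c's own z axis and vertical below 0.05 rad)) and linear speed of each of plate_a, plate_b, plate_c below 0.02 m/s); the robot touches nothing.
It fails at once if another thing on the bench is moved by more than 40 mm (distance of any of offcut, tape_measure, sanding_block, screwdriver, wrench, glue_bottle, turned_leg from where it was at the start of the episode above 0.04 m).
It also fails if it takes over 72 s, if anything falls off the work surface, if the arm or the gripper's body presses on something with over 40 N, if the wrist force passes 120 N, or if a joint passes its speed limit or range.

## Working session

There is one attempt and no reset: what is moved stays moved. The work goes in short steps, Python scripts to look and compute and a shell command to move; the robot and the scene stay as the last step left them, time stands still between calls to the robot, and variables do not carry over. Pictures are saved under pics/ and viewed, about 8 in all and at most 12, crops included, and the job is handed in when it is done.

```bash
mkdir -p pics; cat > h.py <<'E'
import numpy as np, cv2
from workcell import telemetry, viewer, job_done, env
def grab(n):
    f=viewer.grab_frame(n); f['R']=cv2.Rodrigues(np.array(f['rvec'],float))[0]; f['t']=np.array(f['tvec'],float).ravel(); f['K']=np.array(f['K'],float); return f
def px2w(f,uv,z):
    uv=np.atleast_2d(uv); d=np.c_[uv,np.ones(len(uv))]@np.linalg.inv(f['K']).T@f['R']; c=-f['R'].T@f['t']
    return c+d*((z-c[2])/d[:,2])[:,None]
def w2px(f,p):
    q=np.atleast_2d(p)@f['R'].T+f['t']; q=q@f['K'].T; return q[:,:2]/q[:,2:]
def save(f,name,box=None,s=1):
    im=f['color'][:,:,::-1]
    if box: im=im[box[1]:box[3],box[0]:box[2]]
    cv2.imwrite('pics/'+name,cv2.resize(im,None,fx=s,fy=s,interpolation=cv2.INTER_CUBIC))
E
python3 - <<'E'
from h import *
for n in('top','scene'):
    f=grab(n); save(f,n+'0.png'); np.savez(n+'0.npz',**f); print(n,-f['R'].T@f['t'],f['K'][0,0],f['R'].round(2).tolist())
print(telemetry.state())
E
```

```text
top [ 397.0044173    22.69388593 1383.94782683] 593.7548556414562 [[0.01, -1.0, 0.0], [-0.99, -0.01, -0.11], [0.11, -0.0, -0.99]]
scene [995.85751226 835.22387771 711.64397064] 470.3049233841615 [[-0.87, 0.5, -0.02], [0.3, 0.49, -0.82], [-0.4, -0.71, -0.58]]
{'time_s': 0.1, 'qpos': array([-7.28814640e+01,  1.83471251e+01,  8.96996186e+01, -1.78761500e-03,
        7.20434018e+01, -1.14529845e+00]), 'qvel': array([-0.02557213, -0.05238867, -0.1758304 ,  0.03554418, -0.01975211,
        0.01130789]), 'effort': array([ 1.16414114e-03, -4.13333881e+01, -2.32507896e+01,  7.30438787e-02,
        4.21108806e-02, -5.43132660e-05]), 'ee_pos': array([ 180.07448763, -545.63090633,  232.21150592]), 'ee_rot': array([-1.79909838e+02, -1.02487480e-04,  1.82643869e+01]), 'force': array([-0.42834506,  0.70970529, -0.31733058]), 'torque': array([-0.01150395, -0.01147839,  0.00064588]), 'gripper_width': 91.30267599375722}
```

View pics/top0.png

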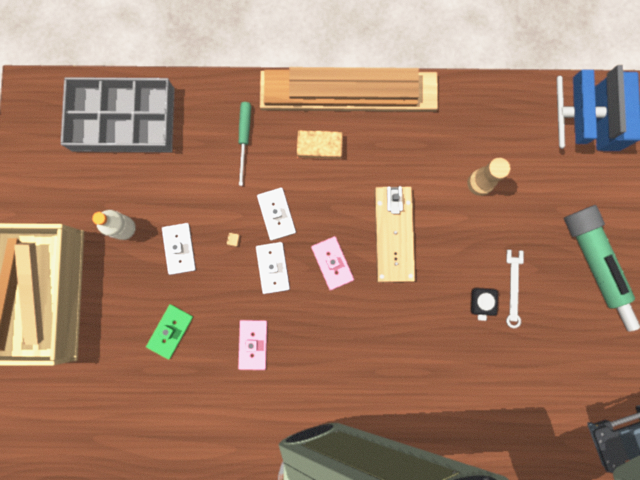

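View pics/scene0.png

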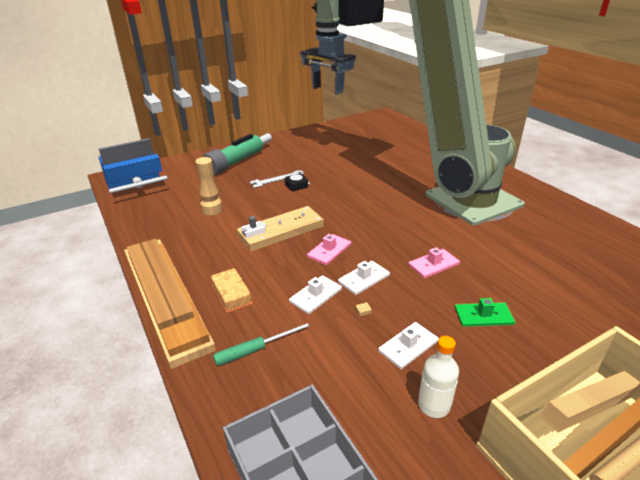

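The top view shows three bare-metal plates at about (179,248), (276,213) and (272,267). The lookalikes are pink at (333,262) and (252,345), and green at (169,331). The fixture is at (395,234), with its slide end at the top (far x). Next, a close crop of plates and fixture, with automatic measurement.

```bash
python3 - <<'E'
from h import *
f=dict(np.load('top0.npz')); im=f['color']
def c(b,s): return cv2.resize(im[b[1]:b[3],b[0]:b[2],::-1],None,fx=s,fy=s,interpolation=cv2.INTER_CUBIC)
A=c((155,215,205,281),6);B=c((250,182,300,248),6)
C=c((247,235,297,301),6);D=c((370,180,420,290),5)
top=np.hstack([A,B]);
G=np.zeros((600,800,3),np.uint8)
for i,(b) in enumerate([(155,215,205,281),(250,182,300,248),(247,235,297,301)]):
    x=c(b,5.2); x=x[:,:260]; 
    yy,xx=(0,0) if i==0 else ((0,262) if i==1 else (300,0)); x=x[:298]; G[yy:yy+x.shape[0],xx:xx+x.shape[1]]=x
d=c((370,180,420,290),5.2); G[:d.shape[0],530:530+d.shape[1]]=d[:600]
cv2.imwrite('pics/crop.png',G)
hsv=cv2.cvtColor(im,cv2.COLOR_RGB2HSV)
m=((hsv[...,1]<50)&(hsv[...,2]>170)).astype(np.uint8)
n,l,st,ce=cv2.connectedComponentsWithStats(m)
for i in range(1,n):
    if 700<st[i,4]<2500:
        cs=max(cv2.findContours((l==i).astype(np.uint8),0,1)[0],key=cv2.contourArea)
        pw=px2w(f,cs[:,0,:].astype(float),8)[:,:2].astype(np.float32)
        r=cv2.minAreaRect(pw); print(ce[i].round(),r)
E
```

```text
[276. 213.] ((613.2843017578125, 127.31517028808594), (113.8583984375, 63.511268615722656), 17.314483642578125)
[178. 248.] ((529.2460327148438, 353.81781005859375), (113.78997039794922, 64.06925964355469), 10.123851776123047)
[332. 263.] ((498.3729248046875, -5.421653747558594), (107.47720336914062, 57.661556243896484), 23.58646583557129)
[272. 267.] ((486.5956115722656, 133.99688720703125), (113.5963134765625, 63.60017776489258), 9.578634262084961)
[514. 287.] ((442.327880859375, -427.6346740722656), (37.58207321166992, 178.863525390625), 87.62603759765625)
[251. 345.] ((309.7666015625, 177.0995635986328), (58.1558952331543, 107.06450653076172), 89.34317779541016)
```

View pics/crop.png

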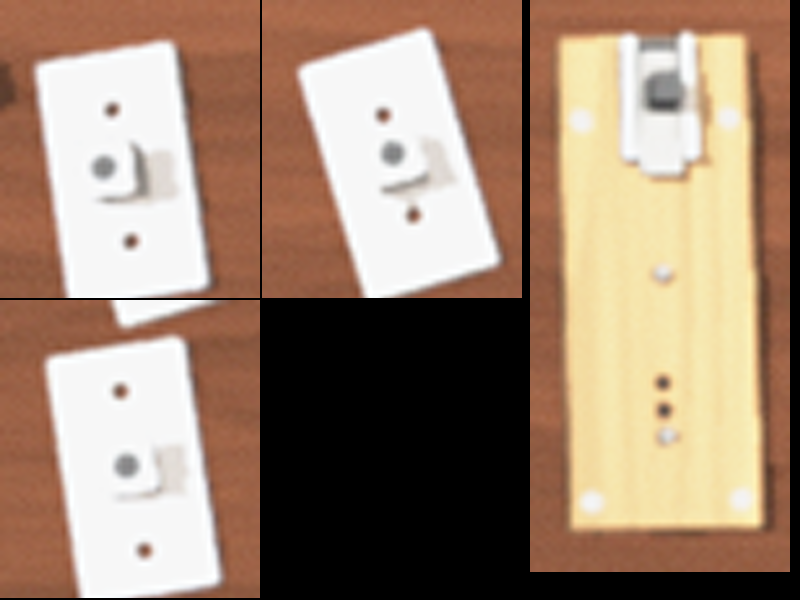

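The crop gives these hole spacings: left plate about 60 mm, middle plate about 48 mm, lower plate (272,267) about 72 mm. Pin B stands past the two empty dots, so it is at 72. The target is the plate at (272,267). Now refine the numbers.

```bash
python3 - <<'E'
from h import *
f=dict(np.load('top0.npz')); g=cv2.cvtColor(f['color'],cv2.COLOR_RGB2GRAY).astype(float)
def cen(u,v,sgn,r=3):
    u0,v0=int(round(u)),int(round(v)); w=g[v0-r:v0+r+1,u0-r:u0+r+1]*sgn; w=np.clip(w-np.median(w)-15,0,None)
    V,U=np.mgrid[v0-r:v0+r+1,u0-r:u0+r+1]; return np.array([(U*w).sum(),(V*w).sum()])/w.sum()
k=5.2
def rep(n,pts,z):
    p=px2w(f,np.array(pts),z); d=p[1]-p[0]; print(n,np.array(pts).round(1).tolist(),p.round(1).tolist(),'dist',np.hypot(*d[:2]).round(1),'mid',p.mean(0).round(1),'ang',np.degrees(np.arctan2(d[1],d[0])).round(1))
for n,x0,y0,a,b in [('L',155,215,(112,109),(130,241)),('M',250,182,(382-262,115),(413-262,215)),('T',247,235,(120,90),(144,250))]:
    rep(n,[cen(x0+q[0]/k-.4,y0+q[1]/k-.4,-1) for q in(a,b)],8)
fx=lambda q:(370+(q[0]-530)/k-.4,180+q[1]/k-.4)
rep('dots',[cen(*fx((663,382)),-1,2),cen(*fx((664,410)),-1,2)],25)
rep('pins',[cen(*fx((662,272)),1),cen(*fx((666,436)),1)],38)
rep('pinsraw',[fx((662,272)),fx((666,436))],38)
rep('screws1',[cen(*fx((581,121)),1,4),cen(*fx((592,502)),1,4)],25)
rep('screws2',[cen(*fx((729,119)),1,4),cen(*fx((740,499)),1,4)],25)
hsv=cv2.cvtColor(f['color'],cv2.COLOR_RGB2HSV)[180:290,370:420]
m=(hsv[...,2]>150).astype(np.uint8); cs=max(cv2.findContours(m,0,1)[0],key=cv2.contourArea)
print('block',cv2.minAreaRect(px2w(f,cs[:,0,:]+np.array([370.,180]),25)[:,:2].astype(np.float32)))
print('post',px2w(f,[fx((664,88))],72))
E
```

```text
L [[176.1, 235.7], [179.7, 261.0]] [[558.8, 359.1, 8.0], [499.8, 348.6, 8.0]] dist 60.0 mid [529.3 353.8   8. ] ang -169.9
M [[272.8, 203.7], [278.6, 222.7]] [[636.1, 134.7, 8.0], [591.1, 120.4, 8.0]] dist 47.2 mid [613.6 127.5   8. ] ang -162.4
T [[269.7, 252.1], [274.3, 282.7]] [[522.0, 140.2, 8.0], [450.9, 128.4, 8.0]] dist 72.1 mid [486.5 134.3   8. ] ang -170.5
dots [[395.1, 253.2], [395.3, 258.5]] [[520.1, -149.4, 25.0], [507.8, -149.8, 25.0]] dist 12.2 mid [ 513.9 -149.6   25. ] ang -178.1
pins [[nan, nan], [nan, nan]] [[nan, nan, nan], [nan, nan, nan]] dist nan mid [nan nan nan] ang nan
pinsraw [[395.0, 231.9], [395.8, 263.4]] [[567.6, -147.9, 38.0], [495.4, -149.2, 38.0]] dist 72.2 mid [ 531.5 -148.5   38. ] ang -179.0
screws1 [[nan, nan], [381.4, 276.4]] [[nan, nan, nan], [466.5, -117.7, 25.0]] dist nan mid [nan nan nan] ang nan
screws2 [[nan, nan], [nan, nan]] [[nan, nan, nan], [nan, nan, nan]] dist nan mid [nan nan nan] ang nan
block ((570.4503173828125, -149.00057983398438), (114.21326446533203, 242.5192413330078), 89.88694763183594)
post [[ 643.28989138 -144.98905013   72.        ]]<stdin>:5: RuntimeWarning: invalid value encountered in divide
```

```bash
cat >> h.py <<'E'
def to(x,y,z,yaw):
    s=telemetry.state(); p=np.array(s['ee_pos']); R=cv2.Rodrigues(np.array([0,0,1.])*np.radians(s['ee_rot'][2]))[0]@np.diag([1,-1,-1.])
    print('tool cm',(R.T@(np.array([x,y,z])-p)/10).round(3),'turn',round((s['ee_rot'][2]-yaw+180)%360-180,2),'| pos',p.round(1),'rot',np.round(s['ee_rot'],2),'F',np.round(s['force'],1),'w',round(s['gripper_width'],1),'t',round(s['time_s'],2))
E
python3 -m jog '[[[3.4,-5.1,0],8.7,1],[[3.4,-5.1,0],0,1],[[3.4,-5.1,0],0,1],[[3.4,-5.1,0],0,1],[[3.4,-5.1,0],0,1],[[3.4,-5.1,0],0,1],[[3.4,-5.1,0],0,1],[[3.4,-5.1,0],0,1],[[3.4,-5.1,0],0,1],[[3.4,-5.1,0],0,1]]'
python3 -c "from h import *; to(486.5,134.3,110,9.5)"
```

```text
time_s: 1.35
ee_pos: [428.6, 24.8, 230.9]
ee_rot: [-179.8, -0.1, 8.7]
force: [1.9, -1.7, 0.8]
gripper_width: 91.4
tool cm [ 7.381 -9.949 12.092] turn -0.78 | pos [428.6  24.8 230.9] rot [-1.7984e+02 -1.2000e-01  8.7200e+00] F [ 1.9 -1.7  0.8] w 91.4 t 1.35
```

```bash
python3 -m jog '[[[2.5,-3.3,3.5],-0.8,1],[[2.5,-3.3,4.0],0,1],[[2.4,-3.3,4.4],0,1],[[0,0,0],0,0.6]]'
python3 -c "
from h import *; to(486.5,134.3,31,9.5); f=grab('scene'); save(f,'s1.png',(240,180,500,375),3)"
```

```text
time_s: 1.85
ee_pos: [489.1, 142.6, 109.0]
ee_rot: [-179.9, -0.3, 10.0]
force: [-1.2, -0.5, -0.0]
gripper_width: 84.0
tool cm [-0.396  0.775  7.795] turn 0.46 | pos [489.1 142.6 109. ] rot [-179.89   -0.28    9.96] F [-1.2 -0.5 -0. ] w 84.0 t 1.85
```

View pics/s1.png

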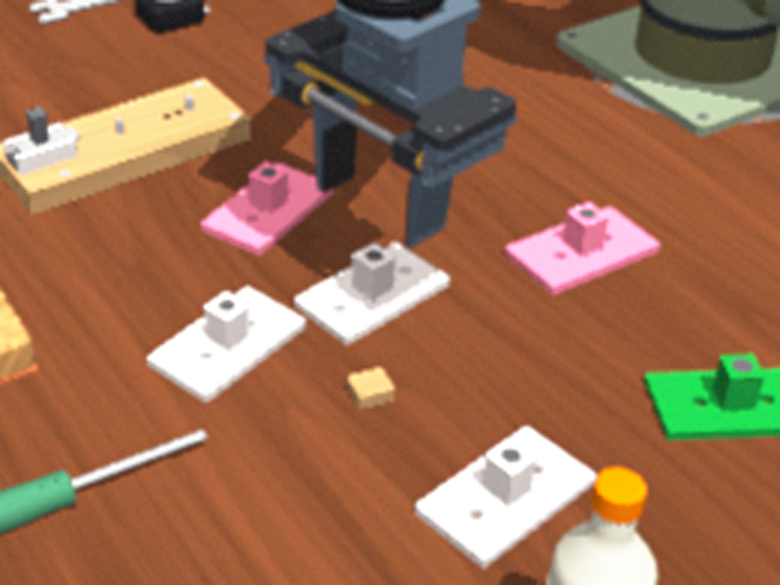

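The gripper hangs over the target plate at crop (372,285), which is bare metal, and its jaws straddle the boss. Correct the offset and descend.

```bash
python3 -m jog '[[[-0.4,0.77,3],0.5,0.6],[[0,0,0],0,0.6]]'
python3 -c "from h import *; to(486.5,134.3,31,9.5)"
```

```text
time_s: 2.15
ee_pos: [487.9, 132.4, 82.6]
ee_rot: [-179.9, -0.6, 9.4]
force: [-1.1, 0.0, -0.1]
gripper_width: 60.2
tool cm [-0.102 -0.213  5.164] turn -0.15 | pos [487.9 132.4  82.6] rot [-179.91   -0.65    9.35] F [-1.1  0.  -0.1] w 60.2 t 2.15
```

```bash
python3 -m jog '[[[-0.1,-0.2,3],0,0.6],[[0,0,0],0,0.6],[[0,0,1.5],0,0.6],[[0,0,0],0,0.6]]'
python3 -c "from h import *; to(486.5,134.3,31,9.5)"
```

```text
time_s: 2.65
ee_pos: [492.3, 133.7, 44.3]
ee_rot: [-179.8, -1.5, 9.2]
force: [-0.4, 0.4, 0.3]
gripper_width: 54.3
tool cm [-0.559 -0.152  1.329] turn -0.32 | pos [492.3 133.7  44.3] rot [-179.85   -1.49    9.18] F [-0.4  0.4  0.3] w 54.3 t 2.65
```

```bash
P='from h import *; to(486.5,134.3,31,9.5)'; python3 -m jog '[[[0,0,0],0,0.6]]' >/dev/null; python3 -c "$P";  python3 -m jog '[[[0,0,0],0,0.6],[[0,0,0],0,0.6]]'>/dev/null; python3 -c "$P;print(telemetry.state()['qvel'].round(2))"; python3 -m jog '[[[-0.4,0,-1],0,0.6],[[0,0,0],0,0.6]]'>/dev/null; python3 -c "$P"
```

```text
tool cm [-0.63  -0.154  1.407] turn -0.33 | pos [493.  133.8  45.1] rot [-179.84   -1.59    9.17] F [-0.1  1.  -0.3] w 54.8 t 2.77
tool cm [-0.677 -0.145  1.479] turn -0.32 | pos [493.4 134.   45.8] rot [-179.83   -1.66    9.18] F [ 0.8  0.6 -0.6] w 54.5 t 3.02
[-0.04 -0.19 -0.07 -0.09  0.04 -0.14]
tool cm [-0.225 -0.14   2.555] turn -0.31 | pos [488.9 133.3  56.6] rot [-179.83   -1.68    9.19] F [ 0.4 -0.5 -0.1] w 54.5 t 3.27
```

```bash
P='from h import *; to(486.5,134.3,31,9.5)'; python3 -m jog '[[[-0.4,-0.1,0.8],0,0.6],[[-0.2,0,0.8],0,0.6]]'>/dev/null; python3 -c "$P"; python3 -m jog '[[[-0.2,0,0.8],-0.3,0.6],[[0,0,0],0,0.6]]'>/dev/null; python3 -c "$P"
```

```text
tool cm [ 0.326 -0.022  0.914] turn -0.31 | pos [483.3 133.6  40.1] rot [-179.82   -1.77    9.19] F [-0.8  0.1 -0.4] w 55.3 t 3.52
tool cm [ 0.648 -0.023 -0.094] turn 0.01 | pos [480.2 133.   30.1] rot [-179.85   -1.57    9.51] F [-1.  -0.5  0.3] w 54.9 t 3.77
```

```bash
P='from h import *; to(486.5,134.3,31,9.5)'; python3 -m jog '[[[0.6,0,0],0,0.6],[[0,0,0],0,0.6]]'>/dev/null; python3 -c "$P"; 
```

```text
tool cm [-0.052 -0.021 -0.078] turn 0.01 | pos [487.  134.2  30.2] rot [-179.85   -1.61    9.51] F [-0.2 -0.5  0.1] w 54.9 t 4.03
```

```bash
P='from h import *; to(486.5,134.3,31,9.5)'; python3 -m jog '[[[0,0,0],0,0],[[0,0,0],0,0],[[0,0,0],0,0],[[0,0,0],0,0],[[0,0,0],0,0]]' 35 >/dev/null; python3 -c "$P"; python3 -m jog '[[[0,0,-2],0,0],[[0,0,-3],0,0],[[0,0,-4],0,0],[[0,0,0],0,0]]' ; python3 -c "$P"
```

```text
tool cm [-0.091 -0.017 -0.033] turn 0.01 | pos [487.4 134.3  30.7] rot [-179.84   -1.68    9.51] F [ 0.6 -0.1 -1.1] w 23.7 t 4.65
time_s: 5.15
ee_pos: [483.2, 133.1, 121.2]
ee_rot: [-179.9, -1.4, 9.5]
force: [0.4, 0.6, -1.2]
gripper_width: 23.7
tool cm [ 0.346 -0.065  9.02 ] turn 0.02 | pos [483.2 133.1 121.2] rot [-179.88   -1.37    9.52] F [ 0.4  0.6 -1.2] w 23.7 t 5.15
```

```bash
python3 -m jog '[[[0.2,4,0],2.8,0],[[0.4,5,0],2.8,0],[[0.7,5,0],2.7,0],[[0.7,5,0],0,0],[[0.7,5,0],0,0],[[0.7,4,0],0,0],[[0,0,0],0,0]]' ; python3 -c "from h import *; to(532,-149,110,1.2)"
```

```text
time_s: 6.02
ee_pos: [530.8, -151.5, 109.7]
ee_rot: [-179.5, -0.4, 1.1]
force: [-0.6, 0.5, -1.4]
gripper_width: 23.7
tool cm [ 0.123 -0.251 -0.035] turn -0.11 | pos [ 530.8 -151.5  109.7] rot [-179.5    -0.36    1.09] F [-0.6  0.5 -1.4] w 23.7 t 6.03
```

```bash
python3 -m jog '[[[0.1,-0.25,1.2],-0.1,0],[[0,0,1.2],0,0],[[-0.1,0,0.8],0,0],[[0,0,0],0,0]]'>/dev/null ; python3 - <<'E'
from h import *; to(532.9,-149,73,1.2)
f=grab('scene'); np.savez('s2.npz',**f); g=grab('top'); np.savez('t2.npz',**g)
im=cv2.resize(f['color'][165:265,220:350,::-1],(780,600),interpolation=cv2.INTER_CUBIC)
s=telemetry.state(); p=np.array(s['ee_pos']); yaw=np.radians(s['ee_rot'][2]);
# predicted plate outline (underside, top) from TCP
R=cv2.Rodrigues(np.radians([0,0,s['ee_rot'][2]]))[0]
for z in(-31,-23):
    q=np.array([[a*55-.9,b*30,z] for a,b in((-1,-1),(1,-1),(1,1),(-1,1))])@R.T+p
    u=(w2px(f,q)-[220,165]+.5)*6
    cv2.polylines(im,[u.astype(int)],True,(0,0,255),1)
def fx(q): # fixture -> world
    a=np.radians(-178.8); c,s_=np.cos(a),np.sin(a); q=np.array(q,float); return np.c_[568+q[:,0]*c-q[:,1]*s_,-148.3+q[:,0]*s_+q[:,1]*c,q[:,2]]
u=(w2px(f,fx([(-108,-42,25),(112,-42,25),(112,42,25),(-108,42,25)]))-[220,165]+.5)*6
cv2.polylines(im,[u.astype(int)],True,(255,0,0),1)
cv2.imwrite('pics/s2.png',im)
E
```

```text
tool cm [ 0.49   0.433 -0.077] turn 0.17 | pos [ 527.9 -144.8   72.2] rot [-1.7931e+02  8.0000e-02  1.3700e+00] F [ 0.2 -0.7 -2.3] w 23.4 t 6.53
```

View pics/s2.png

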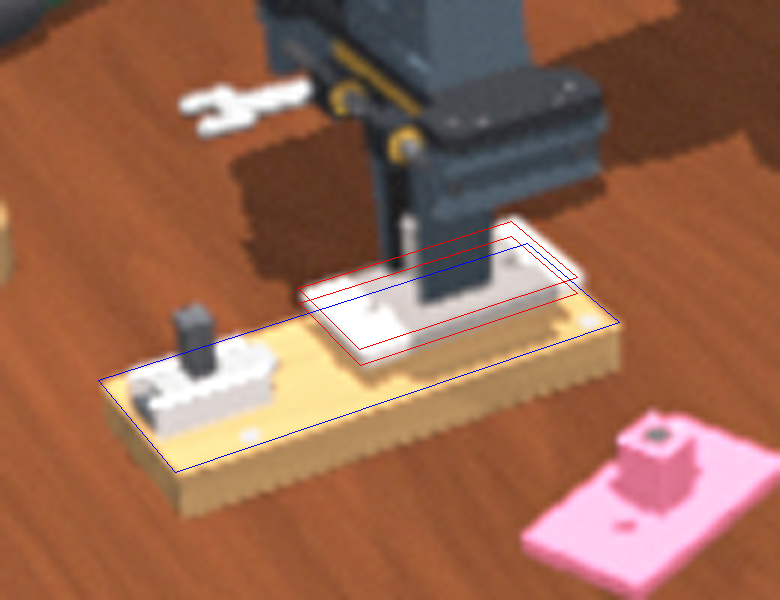

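Fixture overlay matches the image. The plate sits within about 2 mm of its predicted outline, at crop (440,290). Correct xy, then feel for the pins.

```bash
P='from h import *; to(532.9,-149,73,1.2)'; python3 -m jog '[[[0.4,0.43,-0.1],0.2,0],[[0,0,0],0,0]]'>/dev/null ; python3 -c "$P"; python3 - <<'E'
from h import *
# edge-fit plate pose (dx,dy,dyaw,dz) offset vs TCP using both cameras: bright-plate mask silhouettes via line search
f=grab('scene'); g=grab('top'); np.savez('s3.npz',**f); np.savez('t3.npz',**g)
save(g,'t3.png',(350,170,450,300),4.5)
E
```

```text
tool cm [-0.106 -0.089  0.222] turn -0.04 | pos [ 534.  -149.9   75.2] rot [-179.4    -0.18    1.16] F [ 0.9  0.2 -2. ] w 23.5 t 6.88
```

View pics/t3.png

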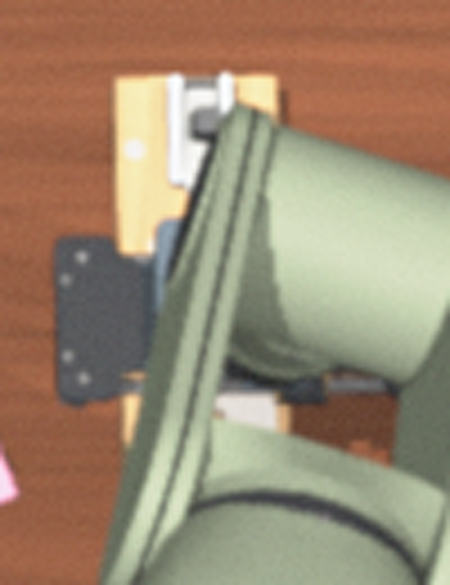

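```bash
cat > fit.py <<'E'
from h import *
from scipy.optimize import differential_evolution as DE
def fit(f,p,yawdeg,z0):
    g=cv2.GaussianBlur(cv2.cvtColor(f['color'],cv2.COLOR_RGB2LAB).astype(np.float32),(0,0),.7)
    def segs(dx,dy,dz,dyaw):
        R=cv2.Rodrigues(np.radians([0,0,yawdeg+dyaw]))[0]; c=p+[dx,dy,0]; zt=z0+8+dz; zb=z0+dz
        P=lambda a,b,z:(R@np.array([a,b,0])+[c[0],c[1],0])*[1,1,0]+[0,0,z]
        # world +x is left, +y front. outer silhouette: back edge (y-), right edge(x-), front-bottom edge, left-bottom, left top edge
        t=np.linspace(.08,.92,25)[:,None]; L=lambda A,B,t=t:A+(B-A)*t
        back=L(P(-55,-30,zt),P(-35,-30,zt)); back2=L(P(30,-30,zt),P(55,-30,zt))
        right=L(P(-55,-30,zt),P(-55,30,zt)); fb=L(P(-55,30,zb),P(55,30,zb)); lb=L(P(55,-30,zt),P(55,30,zt)); ft=L(P(-55,30,zt),P(55,30,zt))
        return [back,back2,right,fb,lb,ft]
    def cost(v,full=False):
        o=0; sc=[]
        for s in segs(*v):
            u=w2px(f,s); d=u[-1]-u[0]; n=np.array([-d[1],d[0]])/np.hypot(*d)
            a=[cv2.remap(g,(u+k*n).astype(np.float32)[:,None,0],(u+k*n).astype(np.float32)[:,None,1],1)[:,0] for k in(1.,-1.)]
            sc.append(np.linalg.norm((a[0]-a[1]).mean(0)))
        return sc if full else -sum(np.minimum(sc,70))
    r=DE(cost,[(-6,6),(-6,6),(-4,4),(-2.5,2.5)],seed=1,tol=1e-6,popsize=20)
    print('plate offset dx,dy,dz,dyaw',r.x.round(2),round(r.fun,1),np.round(cost(r.x,True),0)); return r.x,segs
if __name__=='__main__':
    for n,p,y in(('s2.npz',[527.9,-144.8,0],1.37),('s3.npz',[534,-149.9,0],1.16)):
        z=dict(zip(('s2.npz','s3.npz'),(41.2,44.2)))[n]
        f=dict(np.load(n)); x,_=fit(f,np.array(p),y,z); print('plate centre',np.array(p)[:2]+x[:2],'yaw',y+x[3])
E
python3 fit.py
```

```text
plate offset dx,dy,dz,dyaw [1.   5.14 4.   1.15] -325.7 [ 70. 128.  70.  25.  57.  34.]
plate centre [ 528.9048289  -139.66269565] yaw 2.522581119378164
plate offset dx,dy,dz,dyaw [0.78 4.21 3.21 2.24] -341.1 [ 70. 115.  72.  25.  71.  36.]
plate centre [ 534.78088989 -145.68644177] yaw 3.4044581948684076
```

```bash
sed -i 's/(-6,6),(-6,6),(-4,4),(-2.5,2.5)/(-6,6),(-6,6),(-1,1),(-2.5,2.5)/' fit.py; python3 fit.py; P='from h import *; to(532.5,-149,73,1.2)'; python3 -m jog '[[[-0.15,-0.09,0.25],0,0],[[0,0,0],0,0]]'>/dev/null ; python3 -c "$P"
```

```text
plate offset dx,dy,dz,dyaw [-1.34  0.49  1.    1.18] -319.3 [ 70. 128.  70.  25.  50.  34.]
plate centre [ 526.55653178 -144.3056077 ] yaw 2.5468707590398783
plate offset dx,dy,dz,dyaw [-0.82  1.05  1.    1.92] -338.4 [ 71. 116.  69.  25.  68.  36.]
plate centre [ 533.17882421 -148.852027  ] yaw 3.0821413841489163
tool cm [ 0.094  0.037 -0.057] turn -0.05 | pos [ 531.6 -148.6   72.4] rot [-1.7938e+02 -1.2000e-01  1.1500e+00] F [ 0.8  1.2 -2.2] w 23.8 t 7.22
```

```bash
P='from h import *; to(533,-149.4,56,1.2)'; python3 -m jog '[[[0.12,0.06,0.15],0,0],[[0,0,0.15],0,0]]'>/dev/null ; python3 -c "$P"; python3 -m jog '[[[0,0,0.2],0,0],[[0,0,0.2],0,0]]'>/dev/null ; python3 -c "$P"
```

```text
tool cm [0.011 0.018 1.335] turn -0.05 | pos [ 532.9 -149.2   69.4] rot [-1.7938e+02 -1.3000e-01  1.1500e+00] F [-0.4 -0.  -2.3] w 23.8 t 7.47
tool cm [-0.017  0.037  0.915] turn -0.07 | pos [ 533.2 -149.    65.2] rot [-1.7936e+02 -1.6000e-01  1.1300e+00] F [ 0.1  1.3 -1.7] w 23.6 t 7.72
```

```bash
P='from h import *; to(533,-149.4,56,1.2)'; python3 -m jog '[[[0,0,0.2],0,0],[[0,0,0.2],0,0]]'>/dev/null ; python3 -c "$P"; python3 -m jog '[[[0,0,0.2],0,0],[[0,0,0.15],0,0]]'>/dev/null ; python3 -c "$P"
```

```text
tool cm [-0.03   0.051  0.488] turn -0.06 | pos [ 533.3 -148.9   60.9] rot [-1.7936e+02 -1.7000e-01  1.1400e+00] F [ 1.1  1.  -2. ] w 23.7 t 7.97
tool cm [-0.017  0.057  0.107] turn -0.06 | pos [ 533.2 -148.8   57.1] rot [-1.7936e+02 -1.5000e-01  1.1400e+00] F [-1.8  1.4  3.4] w 23.9 t 8.22
```

```bash
P='from h import *; to(533,-149.4,55.7,1.2)'; python3 -m jog '[[[0,0,0.12],0,0],[[0,0,0.1],0,0]]'>/dev/null ; python3 -c "$P";python3 -m jog '[[[0,0,0],0,0.2]]'>/dev/null ; python3 -c "$P"
```

```text
tool cm [-0.008  0.058  0.11 ] turn -0.06 | pos [ 533.1 -148.8   56.8] rot [-179.37   -0.18    1.14] F [-3.8  0.7  5.8] w 23.5 t 8.47
tool cm [-0.011  0.058  0.141] turn -0.06 | pos [ 533.1 -148.8   57.1] rot [-179.38   -0.21    1.14] F [ 0.6  0.1 -2.3] w 23.8 t 8.6
```

```bash
P='from h import *; to(533,-149.4,55.7,1.2)'; python3 -m jog '[[[0,0,0],0,0.5],[[0,0,0],0,0.5],[[0,0,0],0,0.5]]'>/dev/null ; python3 -c "$P";python3 -m jog '[[[0,0,-2],0,0.5],[[0,0,-4],0,0.5],[[0,0,-4],0,0.5],[[0,0,-2],0,0.5]]'>/dev/null ; python3 -c "$P
f=grab('scene'); np.savez('s4.npz',**f); save(f,'s4.png',(220,165,350,265),6)"
```

```text
tool cm [-0.045  0.02   0.143] turn -0.05 | pos [ 533.4 -149.2   57.1] rot [-179.42   -0.25    1.15] F [-0.2  0.   0.7] w 45.6 t 8.97
tool cm [ 0.114 -0.087 12.237] turn -0.05 | pos [ 531.9 -150.3  178.1] rot [-1.7933e+02  7.0000e-02  1.1500e+00] F [-1.8  0.1 -1. ] w 45.6 t 9.47
```

View pics/s4.png

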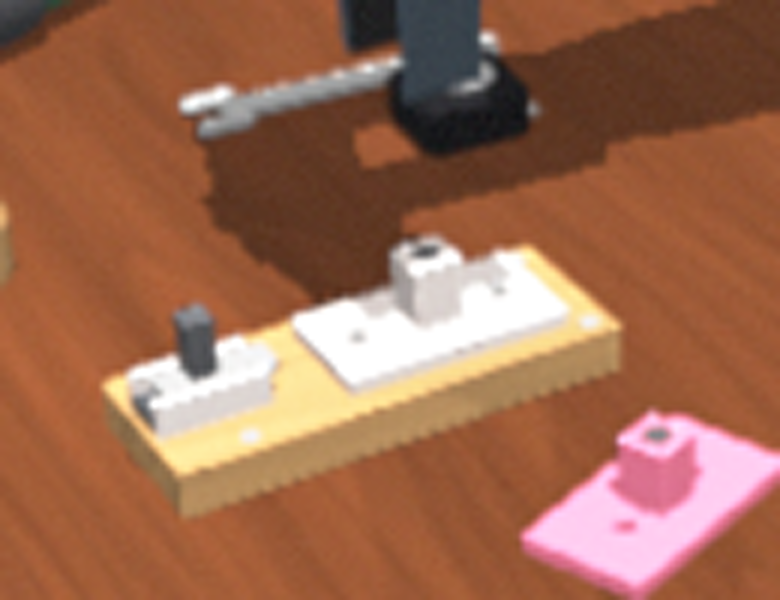

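The plate looks flat on the fixture at crop (430,320), with pin stubs in both holes at (357,335) and (498,288). Check the outline against the ideal seated pose.

```bash
python3 - <<'E'
from h import *
f=dict(np.load('s4.npz')); im=cv2.resize(f['color'][195:250,250:335,::-1],None,fx=9,fy=9,interpolation=cv2.INTER_CUBIC)
a=np.radians(-178.8); R=cv2.Rodrigues(np.array([0,0,a]))[0]
def d(q,c): 
    w=np.array(q,float)@R.T+[568,-148.3,0]; u=(w2px(f,w)-[250,195]+.5)*9; cv2.polylines(im,[u.astype(int)],True,c,1)
for z,c in((25,(255,0,0)),(33,(0,0,255))): d([(36+i*55,j*30,z) for i,j in((-1,-1),(1,-1),(1,1),(-1,1))],c)
for x in(0,72): d([(x,0,33),(x,0,39)],(0,160,0))
d([(36+i*12,j*12,65) for i,j in((-1,-1),(1,-1),(1,1),(-1,1))],(0,0,255))
cv2.imwrite('pics/s4o.png',im)
E
```

```text
(no output)
```

View pics/s4o.png

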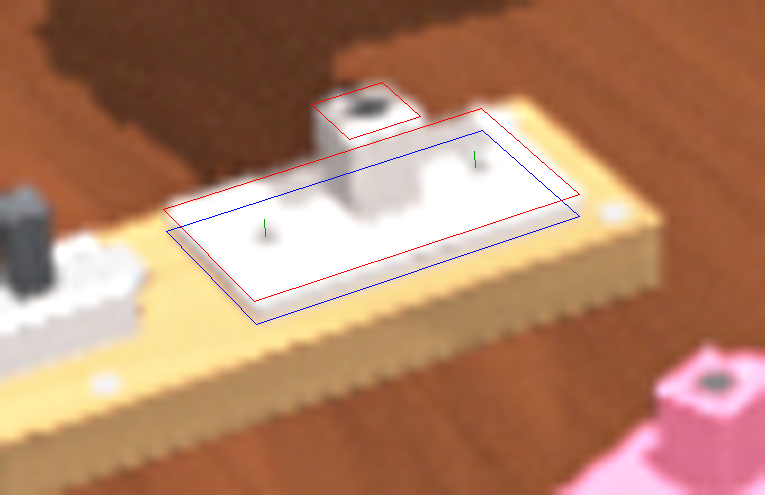

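The outline matches the seated pose (underside edge on the block top, stubs at the pin positions). Now the slide: go to its post.

```bash
P='from h import *; to(643,-146.5,66,1.2)'; python3 -m jog '[[[3.5,-0.1,0],0,0.5],[[4,-0.1,2],0,0.5],[[3,0,2],0,0.5],[[0,0,2],0,0.5],[[0,0,0],0,0.5]]'>/dev/null ; python3 -c "$P"
```

```text
tool cm [0.231 0.057 5.077] turn -0.08 | pos [ 640.7 -146.   116.8] rot [-1.7942e+02 -1.2000e-01  1.1200e+00] F [0.1 0.9 0.3] w 45.5 t 10.15
```

```bash
P='from h import *; to(643,-146.5,66,1.2)'; python3 -m jog '[[[0.1,0,1.2],0,0.5],[[0,0,1.2],0,0.5],[[0,0,1],0,0.5],[[0,0,0.8],0,0.5],[[0,0,0],0,0.5]]'>/dev/null ; python3 -c "$P
g=grab('scene'); save(g,'s5.png',(220,165,350,265),5)"
```

```text
tool cm [0.133 0.064 0.743] turn -0.11 | pos [ 641.7 -145.9   73.4] rot [-179.45   -0.22    1.09] F [-0.6 -0.4  0.3] w 45.2 t 10.78
```

View pics/s5.png

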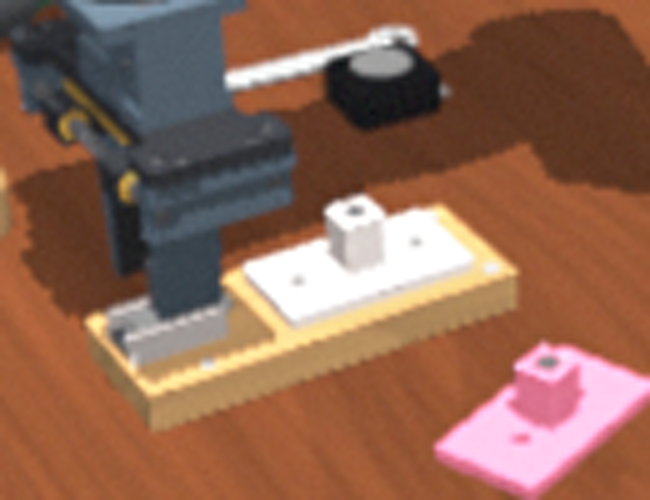

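The jaws straddle the slide, with the post hidden between the fingers at crop (185,290). The plate is unchanged. Lower and grip.

```bash
P='from h import *; to(608,-147.2,66,1.2)'; python3 -m jog '[[[0.1,0,0.6],0,0.5],[[0,0.05,0.1],0,0.5],[[0,0,0],0,0],[[0,0,0],0,0],[[0,0,0],0,0],[[0,0,0],0,0]]' 25 >/dev/null ; python3 -c "$P"
```

```text
tool cm [-3.592  0.118  0.171] turn -0.14 | pos [ 643.9 -145.4   67.7] rot [-179.38   -0.41    1.06] F [-0.2  5.3  0.8] w 13.7 t 11.57
```

```bash
P='from h import *; to(608,-147.2,66,1.2)'; python3 -m jog '[[[-0.8,0.02,0],0,0],[[-0.8,0.02,0],0,0],[[-0.8,0.02,0],0,0]]' >/dev/null ; python3 -c "$P"; python3 -m jog '[[[-0.5,0,0],0,0],[[-0.4,0,0],0,0],[[-0.4,0,0],0,0]]' >/dev/null ; python3 -c "$P"
```

```text
tool cm [-1.264  0.105  0.172] turn -0.09 | pos [ 620.6 -145.9   67.7] rot [-179.4    -0.66    1.11] F [ 2.5  3.2 -0.5] w 13.7 t 11.95
tool cm [-0.066  0.096  0.186] turn -0.17 | pos [ 608.6 -146.2   67.9] rot [-179.41   -1.01    1.03] F [12.8  4.1 -8.3] w 14.0 t 12.32
```

```bash
P='from h import *; to(608,-147.2,66,1.2)'; python3 -m jog '[[[-0.3,0,0],0,0],[[-0.2,0,0],0,0]]' >/dev/null ; python3 -c "$P"; python3 -m jog '[[[0,0,0],0,0.5],[[0,0,0],0,0.5],[[0,0,0],0,0.5],[[0,0,-2],0,0.5],[[0,0,-4],0,0.5],[[0,0,-5],0,0.5],[[0,0,-5],0,0.5]]' >/dev/null; python3 - <<'E'
from h import *
to(608,-147.2,66,1.2)
f=grab('scene'); save(f,'full.png'); a=np.radians(-178.8); R=cv2.Rodrigues(np.array([0,0,a]))[0]
s=4.6; im=cv2.resize(f['color'][165:295,220:390,::-1],None,fx=s,fy=s,interpolation=cv2.INTER_CUBIC)
def d(q,c):
    w=np.array(q,float)@R.T+[568,-148.3,0]; u=(w2px(f,w)-[220,165]+.5)*s; cv2.polylines(im,[u.astype(int)],True,c,1)
d([(-8,-9,42),(-8,9,42),(-8,9,35)],(0,0,255)); d([(-49,-7,72),(-35,-7,72),(-35,7,72),(-49,7,72)],(0,0,255))
d([(36+i*55,j*30,25) for i,j in((-1,-1),(1,-1),(1,1),(-1,1))],(255,0,0))
cv2.imwrite('pics/s6.png',im)
E
```

```text
tool cm [-0.057  0.096  0.18 ] turn -0.23 | pos [ 608.6 -146.2   67.8] rot [-179.45   -1.68    0.97] F [ 6.4  3.5 -4.2] w 13.8 t 12.57
tool cm [ 0.947 -0.194 16.06 ] turn -0.25 | pos [ 598.6 -149.3  226.6] rot [-179.39   -0.62    0.95] F [ 1.4 -0.2  0.3] w 45.5 t 13.45
```

View pics/s6.png

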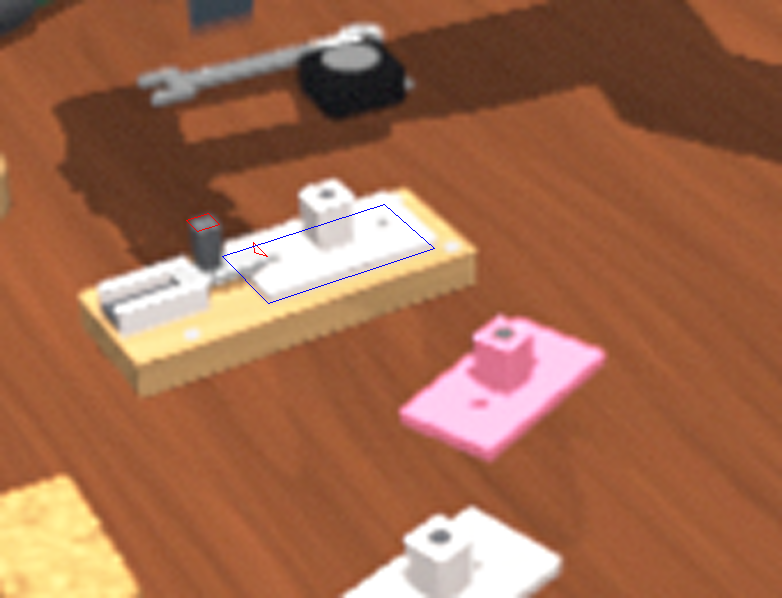

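The post (crop (204,222)) and tongue tip (260,252) sit on the predicted home outline. The plate is still flush, the other plates are flat, and the robot is clear.

```bash
python3 -m jog '[[[0,0,0],0,0.5],[[0,0,0],0,0.5],[[0,0,0],0,0.5]]'; python3 -c "from h import *; print(job_done())"
```

```text
time_s: 13.88
ee_pos: [600.6, -150.5, 233.9]
ee_rot: [-179.6, -1.3, 0.9]
force: [-0.6, -0.6, 0.4]
gripper_width: 45.3
the job is handed in; nothing more can be done
None
```

The fitting plate is seated on both pins with the slide pushed home, and I handed the job in at 13.9 s of the 72 s allowed. No verdict was reported.

- **Choosing the plate:** The top image gave hole spacings of 60.0, 47.2 and 72.1 mm, and pin B stood in the 72 mm socket. I used the 72 mm plate and did not need to try the others. They were never touched.
- **Seating:** The plate went over both pins with almost no force and bottomed out with about 8 N. The tool stopped about 1 mm higher than I expected. The overlay on the camera image showed the plate's underside edge on the fixture's top face and both pins in their holes.
- **Slide:** I gripped the post and moved it about 35 mm until the force rose to about 13 N at the stop. In the last image the post and tongue match the fully home outline, the plate is still flush and the arm is clear.
- **Checks that disagreed:** An automatic fit of the held plate's position was ambiguous in height and yaw (1–3° off), so I used only its sideways offset, which agreed with the grasp. The tool also drifted up to 1.7° in pitch during some moves, with no effect on the result. The last close crop did not cover the whole bench, so I did not recheck the far plate or every bystander at the end.

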